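# Let the concentrator head down off its ratchet onto the vials

### The job

The sealing head of the sample concentrator hangs on its ratchet above the vials. Throw the red lever to its release side and ease the crank up a touch so that the pawl comes clear, then let the head down slowly with the crank, keeping hold of the handle until the head rests on the vials with its own weight, and never drop it or press hard on the glass. Finally put the red lever back to its hold side so that the pawl lies in the teeth again, and leave the bottle, beaker, tray and jar where they stand.

Things in the scene. Friction and masses are not known exactly. Their poses are not given: they have to be found in the camera images.
- stand: White sample concentrator fixed on the bench: base plate, upright gear housing (x -50..50, y -60..45 mm in its frame, top at 215 mm). Origin at bench height under the housing. Its x axis points away from the robot (yaw within 0.2 rad), y along the machine towards the crank, z up. The block with the vials is at y = -170 mm, the mast at y = -30 mm.
- head: Sealing head, 0.8 to 1 kg: plate 90 x 125 mm, below it six rubber pads on a stiff sprung plate (20 N per mm), hung from a white arm (top 272 mm up) on a mast that slides in the housing. Rack and pinion tie it to the crank: 25 mm per radian. Friction does not hold it: only the pawl or a hand on the crank does; dropping it even 2 mm bangs the glass. Origin: centre of the pads' underside, z up.
- block: Aluminium heating block 90 x 130 mm, top 77 mm above the bench; origin at its underside, 18 mm up. Six amber vials stand out of it by an amount not exactly known: mouths 105 to 123 mm above the bench, so the pads start 6 to 24 mm above them. The glass stops the head. Its own weight gives about 8 N there; over 30 N is pressing hard.
- crank_axis (a point): Point on the crank shaft, 150 mm above the bench (y = 169 mm of the stand), opposite crank_grip. The shaft lies along the stand's y axis. Crank top away from the robot (stand's +x): head goes down. Crank top towards the robot (-x): head goes up.
- crank_grip (a point): Centre of the crank's black handle: a freely spinning level cylinder, diameter 25, length 72 mm along the stand's y, on a circle of 70 mm radius about crank_axis; the steel crank arm is 38 to 49 mm nearer the housing. Starts above the shaft, leaning 0.25 to 0.75 rad towards the robot. Carrying the head takes 2.5 to 4 N; none once it rests; each further 1 N adds 2.8 N on the glass.
- wheel: Steel ratchet wheel of 12 saw teeth, diameter 80 mm, 12 mm thick, on the shaft between housing and crank (y = 68 mm of the stand). Origin on the shaft, 150 mm above the bench; y axis along the shaft.
- pawl: Brass pawl, 42 mm long, between the lever's spring and the teeth on top of the wheel; it stops the wheel turning backward (head down). Undercut teeth hold it while they press on it: with the lever thrown, turn the crank about 0.1 rad upward and the spring lifts it clear, where it stays. Over 30 N backward at the handle against it forces the ratchet. Origin on its pin.
- pawl_tip (a point): Tip of the pawl (rounded, radius 3 mm; the point is its centre). 184 mm above the bench in the teeth (up to 193 mm where it lies on a tooth's crest), about 206 mm when clear.
- lever_ball (a point): Centre of the red ball (diameter 20 mm) on the ratchet lever, y = 87 mm of the stand. The lever turns on the pawl's pin (38 mm beyond and 50.5 mm above the shaft), ball 60 mm from the pin, 257 mm above the bench at both ends. Hold side (start): ball 20 mm nearer the robot than the pin; release side: 20 mm beyond it. 3 to 4 N moves it; it stays where put. Clear for 25 mm around.
- lever_turn (a joint): Angle of the ratchet lever: 0 on the hold side, 0.7 rad fully on the release side.
- solvent_bottle: Amber solvent bottle, diameter 68 mm, 150 mm tall, loose, outside the crank. Origin at the centre of its foot.
- beaker: Glass beaker, diameter 72 mm, 85 mm tall, loose, outside the crank. Origin at the centre of its foot.
- cap_tray: Blue tray 75 x 110 x 35 mm, loose, beyond the block. Origin at the centre of its foot.
- salt_jar: White jar, diameter 60 mm, 75 mm tall, loose, behind the wheel. Origin at the centre of its foot.
- crank_knob: The crank's black handle as a body (its centre is crank_grip). Origin at its inner end, on its axis, 38 mm nearer the housing than crank_grip; y axis along the handle. Moving it slower than 0.1 m/s is slow enough for the head.

How it is judged (in metres and radians):
On the way, in this order (a step that is already met when the one before it is completed fails the run):
1. the pawl is clear of the teeth while the head is still up (within 8 mm of its start) (z of pawl_tip in the frame of stand above 0.199 m and distance of head from where it was at the start of the episode below 0.008 m), for 0.1 s.
2. the head rests on the vials while the fingers still hold the crank's handle, the pawl still clear (contact force between head and block above 3 N and contact force between the fingers and crank_knob above 1 N and z of pawl_tip in the frame of stand above 0.199 m), for 0.2 s.
At the end, for the whole second after the job is handed in: The head rests still on the vials with its weight (more than 3 N on the glass), the lever is back on its hold side (within 0.2 rad), and the pawl's tip lies on the toothed wheel (below 195 mm) (contact force between head and block above 3 N and linear speed of head below 0.005 m/s and value of joint lever_turn below 0.2 rad and z of pawl_tip in the frame of stand below 0.195 m); the robot touches nothing.
It fails at once if the head is pressed or banged on the vials (over 30 N) (contact force between head and block above 30 N).
It fails at once if the head is dropped (faster than 0.06 m/s) (linear speed of head above 0.06 m/s).
It fails at once if the crank is forced backward against the pawl (over 110 N between tooth and pawl) (contact force between wheel and pawl above 110 N).
It fails at once if the robot pushes on the head instead of using the crank (over 4 N) (contact force between any of the fingers, the arm and head above 4 N).
It fails at once if the bottle, beaker, tray or jar is moved more than 20 mm (distance of any of solvent_bottle, beaker, cap_tray, salt_jar from where it was at the start of the episode above 0.02 m).
It also fails if it takes over 64 s, if anything falls off the work surface, if the arm or the gripper's body presses on something with over 40 N, if the wrist force passes 120 N, or if a joint passes its speed limit or range.

### The arm

A 6-joint arm with a two-finger parallel gripper is mounted at the origin on the work surface. World frame = base frame: x ahead of the robot, y to its left, z up, the work surface at z = 0. Lengths are in m, angles in degrees, forces in N, time in s.
With the tool pointing down it reaches from about 0.3 to 0.775 m from the base axis. Payload 14.6 kg.
Tool frame: the origin (TCP) lies midway between the tips of the shut fingers; the grasp point (between the pads) lies 19 mm behind it; y points along the fingers, z is the direction in which the jaws open and shut, and the axes are right-handed (so a half turn about y gives the same grasp; the last joint's range is limited). The gripper opens to 85 mm and grips with 20 to 120 N. Pads are 22 mm wide; open, the fingers measure 114 mm over their backs; the gripper's body (76 mm by 85 mm) begins 54 mm behind the grasp point. The pads swing forward as they close: fully open they stand 13 mm farther back than shut.
Start: joints at [61.272, 17.183, 87.147, -0, 75.671, -3.816], TCP at [0.232, 0.499, 0.231] pointing down, gripper open.
Joint ranges: [-173.82, 173.82], [-45.26, 126.66], [13.44, 144.39], [-59.66, 239.66], [0, 175.72], [-146.38, 146.38]. Speed limits (degrees/s): [127.2, 127.2, 147.25, 180, 180, 180].

### API

Orientations are given as a 3x3 rotation matrix whose columns are the frame's x, y, z axes.
In Python, from station import env gives the robot as it stands.
- The arm moves only by the tool move_arm, never from a script. Its argument "increments" is a list of rows, each a list of 5 numbers: the shift along the tool's x, y, z in cm, then the turn about the tool's y in rad, then the opening, from 0 (shut) to 1 (fully open). In form: [[dx, dy, dz, spin, jaw], ...]. A call has 1 to 20 rows; each row is the pose to reach, as a shift and turn from the pose measured when the call began, along the tool's axes at that moment; what a row does not reach only later rows make up. A row lasts 1/10 s, in which the tool goes at most 50 mm and 8.59 degrees, less where a joint would pass 70% of its speed; a pose out of reach is approached as far as the arm can. A call with a gripper value outside its range is refused whole. The fingers move at their own pace and stop on an object; the grip force is fixed at half the most. Time passes only in rows, so rows that repeat a pose let the fingers close. It gives the time, the measured TCP pose, the force and the opening at its end, in the units of the state.
- env.sense(): the state, without advancing time (a new reading comes with each control period).
- env.grab_frame(name): name is "scene" or "top" or "wrist"; returns a dict with "img" (480x640x3 uint8, red, green, blue), "fx", "fy", "cx", "cy" (pixels), "k1" (the pictures are not rectified: a ray, as slopes to the right and down, at radius r is drawn at 1 + k1 r^2 times it, then the intrinsics apply), "camera_from_world" (4x4, takes a point from world to camera coordinates). Camera axes: x right, y down, z forward; pixel columns grow to the right and rows downward; lengths in m; the calibration is good to about 2 mm. A picture is of the moment at which its call begins. There is no depth.
- env.finish_job(): hands the job in, once; it reports no verdict.
The state is a dict: "clock": time; "q": joint angles; "dq": joint speeds; "effort": joint torques, N m; "tool_pos": TCP position; "tool_rot": TCP orientation; "force": force on the tool from outside, world axes, zero at the start; "wrist_torque": the same for the moment, N m; "grip_width": finger opening in m.
Only numpy, scipy, OpenCV 4.12 (cv2) and the standard library are available. Lean on these libraries where they do the work, as an engineer would, in place of code of your own. Each camera call takes 0.05 s, during which the arm holds its last target.

## Working session

There is one attempt and no reset: what is moved stays moved. The work goes in short steps, Python scripts to look and compute and a tool call to move; the robot and the scene stay as the last step left them, time stands still between calls to the robot, and variables do not carry over. Pictures are saved under pics/ and viewed, and the job is handed in when it is done.

Besides the shell and the picture viewer there is one more tool, called after "Request:" as name(argument=value, ...), one argument or row to a line, values as JSON. move_arm: Moves the arm, as the interface text tells. Its arguments: {"type":"object","properties":{"increments":{"type":"array","items":{"type":"array","items":{"type":"number"}}}},"required":["increments"]}

```bash
ls; mkdir -p pics; python3 - <<'E'
from station import env
import cv2
s=env.sense()
print({k:(v.tolist() if hasattr(v,'tolist') else v) for k,v in s.items()})
import pickle
for n in ["scene","top","wrist"]:
    f=env.grab_frame(n)
    cv2.imwrite(f"pics/{n}0.png",f["img"][:,:,::-1])
    pickle.dump(f,open(f"pics/{n}0.pkl","wb"))
    print(n,f["fx"],f["cx"],f["cy"],f["k1"],f["camera_from_world"])
E
```

```text
pics
{'clock': 0.0, 'q': [61.271129874562085, 17.216519958848494, 87.18163213803545, -0.0003308500566594725, 75.67002666598792, -3.8154214727716735], 'dq': [-0.016613756370748585, -0.04733064738774912, 0.03269986206692177, 0.05091392485517372, -0.051308557282929594, 0.07178920266400124], 'effort': [0.00021861283130419906, -54.35033440589905, -36.17801785469055, -7.498482261780737e-06, 0.004201236006338149, -4.97027690471441e-05], 'tool_pos': [0.23157038272128658, 0.4986080493328902, 0.23070294561837262], 'tool_rot': [[0.9069457449865308, -0.0005670586663888497, 0.42124707013259455], [-0.421247445373502, -0.0010461556091506648, 0.9069451446061881], [-7.360111893071459e-05, -0.9999992920012044, -0.0011876783929062142]], 'force': [-0.27768189421951694, 0.2149900782788772, 0.39042316295777507], 'wrist_torque': [0.031348871295902414, 0.02791911025576649, 0.06346883168728702], 'grip_width': 0.08547166876708204}
scene 474.57266726855033 314.99258794381575 237.79290091126026 -0.0326492115842276 [[-6.67108287e-01  7.44960669e-01  3.67818712e-04  3.42237325e-01]
 [ 3.89273544e-01  3.49013259e-01 -8.52441114e-01 -1.31279996e-01]
 [-6.35163476e-01 -5.68527349e-01 -5.22823117e-01  1.55248704e+00]
 [ 0.00000000e+00  0.00000000e+00  0.00000000e+00  1.00000000e+00]]
top 464.73963447620196 316.609459083702 232.0328345344333 -0.12053207772612169 [[-0.01048217 -0.99979656 -0.01723252  0.0884103 ]
 [-0.99002635  0.01279795 -0.14029982  0.64087308]
 [ 0.14049182  0.01559    -0.98995909  1.11985007]
 [ 0.          0.          0.          1.        ]]
wrist 375.47069440729695 316.47637948516854 237.68739942281618 0.020290754136206967 [[ 0.4199434   0.90754893 -0.00157311 -0.5486701 ]
 [ 0.86658325 -0.40047154  0.29775161 -0.03942099]
 [ 0.26959417 -0.12640205 -0.95464208  0.37993717]
 [ 0.          0.          0.          1.        ]]
```

View pics/scene0.png

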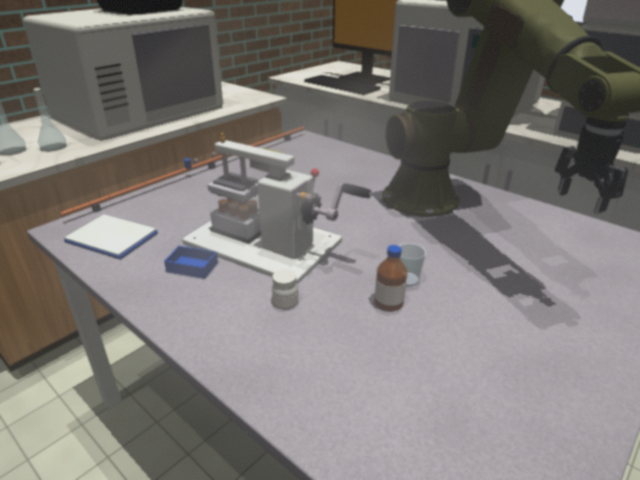

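View pics/top0.png

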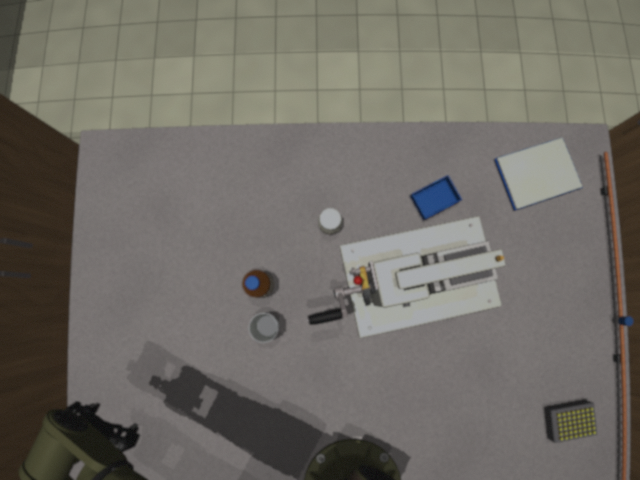

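View pics/wrist0.png

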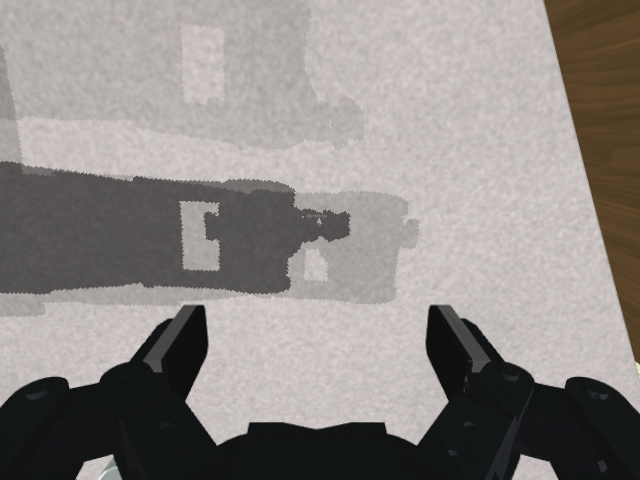

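```bash
python3 - <<'E'
import cv2
a=cv2.imread("pics/top0.png"); cv2.imwrite("pics/top_c.png",cv2.resize(a[200:350,230:430],None,fx=4,fy=4,interpolation=cv2.INTER_CUBIC))
a=cv2.imread("pics/scene0.png"); cv2.imwrite("pics/scene_c.png",cv2.resize(a[130:280,200:400],None,fx=4,fy=4,interpolation=cv2.INTER_CUBIC))
E
```

```text
(no output)
```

View pics/top_c.png

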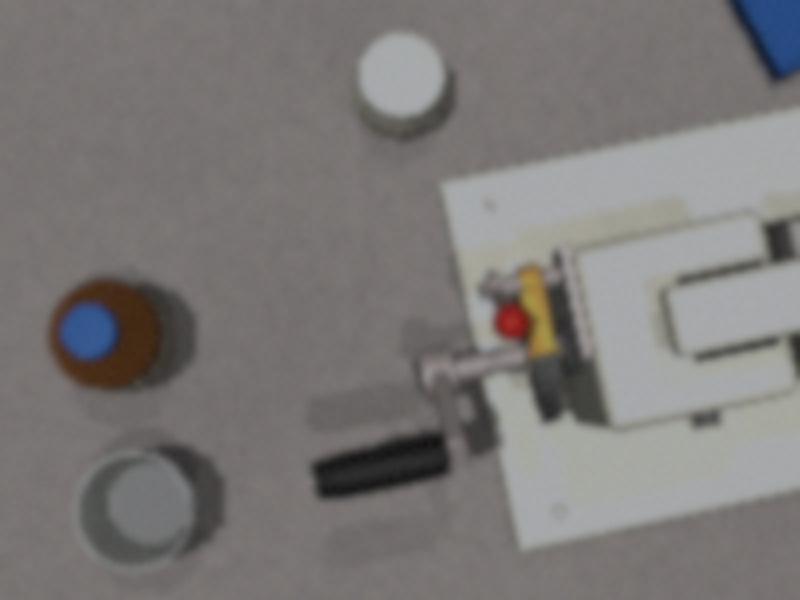

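View pics/scene_c.png

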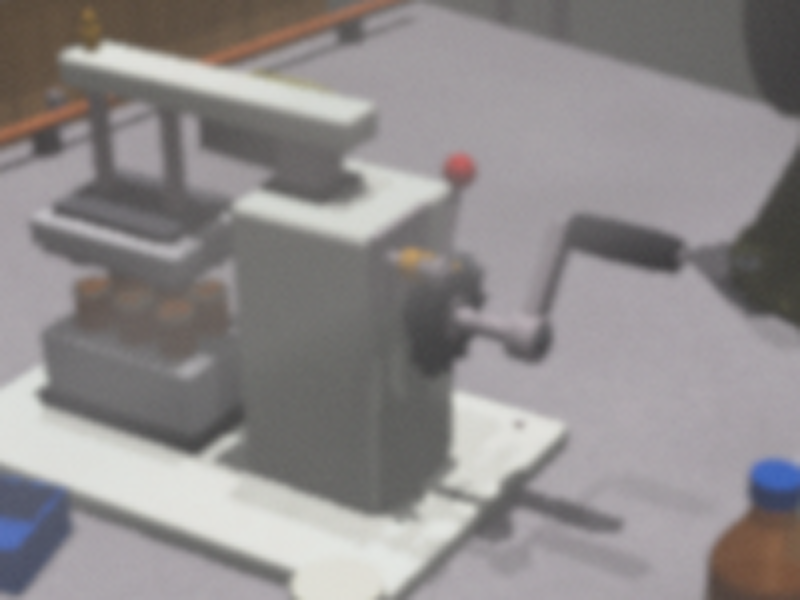

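```bash
cat > h.py <<'E'
import numpy as np, pickle, cv2
from scipy.optimize import least_squares
def proj(f,P):
    M=np.array(f["camera_from_world"]); P=np.atleast_2d(P)
    c=P@M[:3,:3].T+M[:3,3]; u=c[:,0]/c[:,2]; v=c[:,1]/c[:,2]; s=1+f["k1"]*(u*u+v*v)
    return np.c_[f["cx"]+f["fx"]*u*s, f["cy"]+f["fy"]*v*s]
def R(y): return np.array([[np.cos(y),-np.sin(y),0],[np.sin(y),np.cos(y),0],[0,0,1]])
def w(p,P): return np.atleast_2d(P)@R(p[2]).T+[p[0],p[1],0]
def hand(th,dy=0): return [-70*np.sin(th)/1e3,.169+dy,.15+.07*np.cos(th)]
E
python3 - <<'E'
from h import *
T=pickle.load(open("pics/top0.pkl","rb"));S=pickle.load(open("pics/scene0.pkl","rb"))
t=lambda a,b:(230+a/4,200+b/4); s=lambda a,b:(200+a/4,130+b/4)
H=lambda x,y,z=.215:[x/1e3,y/1e3,z]
ball=[.018,.087,.257]
def obs(p):
    th=p[3]
    return [(T,ball,t(512,321)),(S,ball,s(460,170)),
     (T,hand(th,.036),t(317,479)),(T,hand(th,-.036),t(446,453)),(S,hand(th),s(628,243)),
     (T,H(50,45),t(578,250)),(T,H(-50,45),t(612,427)),(T,H(50,-60),t(755,212)),
     (S,H(50,-60),s(235,205)),(S,H(50,45),s(365,243)),(S,H(-50,45),s(450,185))]
def res(p): return np.concatenate([(proj(f,w(p,q))[0]-o) for f,q,o in obs(p)])
r=least_squares(res,[.5,-.05,0,.5],loss='soft_l1')
print(r.x); print(res(r.x).reshape(-1,2).round(1))
p=r.x
print("ball",w(p,ball),"grip",w(p,hand(p[3])))
print("pin",w(p,[.038,.087,.2005]),'axis',w(p,[0,.169,.15]))
from scipy.optimize import fsolve
def at(f,px,z): return fsolve(lambda q:proj(f,[q[0],q[1],z])[0]-px,[.4,.1])
print("bottle cap",at(T,t(90,330),.15),"beaker rim",at(T,t(137,508),.085),"jar",at(T,t(402,77),.075))
E
```

```text
[ 0.51211912 -0.09325354  0.19714791  0.64680132]
[[-0.3 -0.2]
 [-1.3 -0.7]
 [-1.7  0.7]
 [-0.6  0.1]
 [-0.8 -0.8]
 [-2.2 -0.6]
 [-0.2  1.6]
 [ 1.4 -1.4]
 [-3.5 -1.3]
 [ 0.1 -1.3]
 [ 0.6 -1.8]]
ball [[ 0.51272947 -0.00441308  0.257     ]] grip [[0.4376491  0.06420997 0.20586109]]
pin [[ 5.32342055e-01 -4.95611013e-04  2.00500000e-01]] axis [[0.47901654 0.0724728  0.15      ]]
bottle cap [0.51370912 0.22546567] beaker rim [0.4101133  0.20705767] jar [0.66898264 0.04602556]
```

```bash
cat >> h.py <<'E'
def delta(s,target,zdir):
    """tool increments (cm, rad) to bring TCP to target with tool z heading zdir(rad)"""
    Rm=np.array(s["tool_rot"]); d=Rm.T@(np.array(target)-s["tool_pos"])*100
    h=np.arctan2(Rm[1,2],Rm[0,2]); a=-(zdir-h); a=(a+np.pi)%(2*np.pi)-np.pi
    return d.round(2),round(a,3)
E
python3 - <<'E'
from h import *
from station import env
s=env.sense()
W=pickle.load(open("pics/wrist0.pkl","rb"));M=W["camera_from_world"]
c=-M[:3,:3].T@M[:3,3]; print("cam",c,"in tool",np.array(s["tool_rot"]).T@(c-s["tool_pos"]))
print(delta(s,[.46,.03,.36],.197))
E
```

```text
cam [0.16214311 0.53018282 0.37357855] in tool [-0.07627627 -0.1426894  -0.00079198]
(array([ 40.46, -12.89, -32.9 ]), np.float64(0.939))
```

Request:
move_arm(
  increments=[
    [0,-5,0,0,1],
    [0,-10,0,0,1],
    [4,-12.9,-3.3,0.15,1],
    [8,-12.9,-6.6,0.28,1],
    [12,-12.9,-9.9,0.4,1],
    [16,-12.9,-13.2,0.52,1],
    [20,-12.9,-16.5,0.65,1],
    [24,-12.9,-19.8,0.78,1],
    [28,-12.9,-23.1,0.9,1],
    [32,-12.9,-26.4,0.94,1],
    [36,-12.9,-29.7,0.94,1],
    [40.5,-12.9,-32.9,0.94,1],
    [40.5,-12.9,-32.9,0.94,1],
    [40.5,-12.9,-32.9,0.94,1],
    [40.5,-12.9,-32.9,0.94,1],
  ],
)

```text
clock: 1.65
tool_pos: [0.4603, 0.0296, 0.3598]
tool_rot: [[0.194, -0.001, 0.981], [-0.981, -0.001, 0.194], [0.0, -1.0, -0.001]]
force: [0.0, -0.3, 0.6]
grip_width: 0.0853
```

```bash
cat >> h.py <<'E'
def snap(n,tag,crop=None,k=1):
    from station import env
    f=env.grab_frame(n); pickle.dump(f,open(f"pics/{tag}.pkl","wb"))
    a=f["img"][:,:,::-1]
    if crop: a=a[crop[1]:crop[3],crop[0]:crop[2]]
    cv2.imwrite(f"pics/{tag}.png",cv2.resize(a,None,fx=k,fy=k,interpolation=cv2.INTER_CUBIC))
    return f
E
python3 -c "
from h import *
snap('wrist','wrist1')
from station import env
s=env.sense();print(s['clock'],s['tool_pos'],s['tool_rot'],s['grip_width'])"
```

```text
1.7 [0.46012768 0.0302157  0.3600094 ] [[ 1.94813572e-01 -8.02848132e-04  9.80839960e-01]
 [-9.80840203e-01 -5.76915238e-04  1.94813148e-01]
 [ 4.09456147e-04 -9.99999511e-01 -8.99856643e-04]] 0.08556493202286053
```

View pics/wrist1.png

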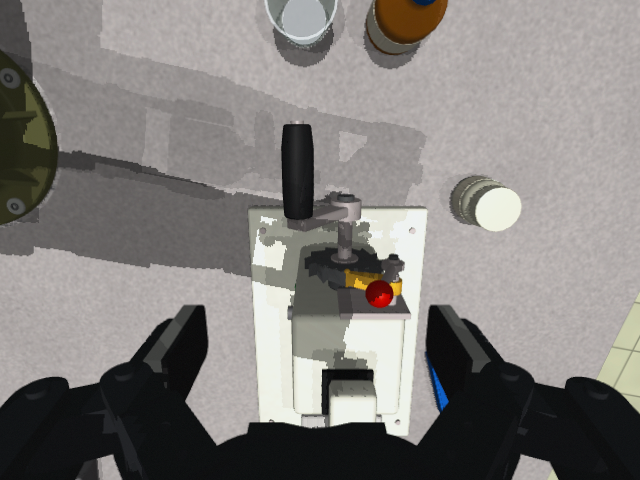

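```bash
python3 - <<'E'
from h import *
T=pickle.load(open("pics/top0.pkl","rb"));S=pickle.load(open("pics/scene0.pkl","rb"));W=pickle.load(open("pics/wrist1.pkl","rb"))
t=lambda a,b:(230+a/4,200+b/4); s=lambda a,b:(200+a/4,130+b/4)
H=lambda x,y,z=.215:[x/1e3,y/1e3,z]
ball=[.018,.087,.257]
def obs(p):
    th=p[3]
    return [(T,ball,t(512,321)),(S,ball,s(460,170)),(W,ball,(379,294)),
     (T,hand(th,.036),t(317,479)),(T,hand(th,-.036),t(446,453)),(S,hand(th),s(628,243)),
     (W,hand(th,.036),(297.5,126)),(W,hand(th,-.036),(298.5,216)),
     (T,H(50,45),t(578,250)),(T,H(-50,45),t(612,427)),(T,H(50,-60),t(755,212)),
     (S,H(50,-60),s(235,205)),(S,H(50,45),s(365,243)),(S,H(-50,45),s(450,185)),
     (W,H(-50,45),(293,316)),(W,H(50,45),(409,318))]
def res(p): return np.concatenate([(proj(f,w(p,q))[0]-o)*(3 if f is W else 1) for f,q,o in obs(p)])
r=least_squares(res,[.5,-.05,0,.5],loss='soft_l1')
p=r.x; print(p); print(res(p).reshape(-1,2).round(1))
print("ball",w(p,ball),"grip",w(p,hand(p[3])))
# free triangulations
for nm,ob in [("ball",[(T,t(512,321),1),(S,s(460,170),1),(W,(379,294),2)]),("grip",[(T,t(383,466),1),(S,s(628,243),1),(W,(298,170),2)])]:
    q=least_squares(lambda X:np.concatenate([(proj(f,X)[0]-o)*k for f,o,k in ob]),[.45,.03,.2]); print(nm,q.x,q.fun.round(1))
np.save("p.npy",p)
E
```

```text
[ 0.51405835 -0.09375807  0.20260929  0.65757987]
[[-0.1 -0.9]
 [-1.9 -0.5]
 [ 7.9  3. ]
 [-1.2  0.6]
 [-0.2 -0.2]
 [-1.3 -0.7]
 [-1.2 -8.2]
 [ 1.6 -0.4]
 [-2.1 -1.4]
 [ 0.1  0.8]
 [ 1.5 -2.5]
 [-4.3 -1. ]
 [-0.5 -1.1]
 [-0.1 -1.7]
 [-2.4  6.5]
 [-0.7 -1.1]]
ball [[ 0.51418351 -0.0049156   0.257     ]] grip [[0.43814211 0.06317572 0.20540316]]
ball [ 0.51222613 -0.00466997  0.25653693] [-0.2  0.1 -1.2 -0.6 -0.1 -0.2]
grip [0.43780784 0.06386548 0.2034973 ] [-1.4  0.3 -1.   0.1 -0.1  0.1]
```

```bash
python3 - <<'E'
from h import *
from station import env
s=env.sense()
print(delta(s,[.5125,-.0047,.30],.199),delta(s,[.5125,-.0047,.237],.199))
E
```

```text
(array([4.44, 6.  , 4.46]), np.float64(-0.003)) (array([ 4.44, 12.3 ,  4.47]), np.float64(-0.003))
```

Request:
move_arm(
  increments=[
    [2.2,2,2.2,0,0.45],
    [4.4,5,4.45,0,0.45],
    [4.4,6.5,4.45,0,0.45],
    [4.4,6.5,4.45,0,0.45],
    [4.4,6.5,4.45,0,0.45],
    [4.4,6.5,4.45,0,0.45],
    [4.4,6.5,4.45,0,0.45],
  ],
)

```text
clock: 2.4
tool_pos: [0.5123, -0.0039, 0.2963]
tool_rot: [[0.195, 0.001, 0.981], [-0.981, -0.001, 0.195], [0.001, -1.0, 0.001]]
force: [0.6, 0.3, 0.4]
grip_width: 0.0385
```

```bash
python3 -c "
from h import *
snap('wrist','wrist2')
from station import env
s=env.sense();print(s['clock'],s['tool_pos'],s['grip_width'])
print(proj(pickle.load(open('pics/wrist2.pkl','rb')),[.5125,-.0047,.257]))"
```

```text
2.45 [ 0.5123073  -0.00396559  0.29604114] 0.03832208133976348
[[317.57158629 273.21618928]]
```

View pics/wrist2.png

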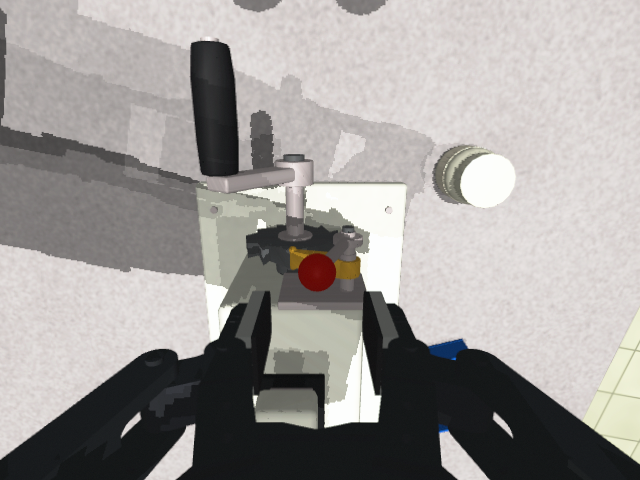

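Request:
move_arm(
  increments=[
    [0.1,3,0,0,0.45],
    [0.1,5.9,0,0,0.45],
    [0.1,5.9,0,0,0.32],
    [0.1,5.9,0,0,0.32],
    [0.1,5.9,0,0,0.32],
    [0.1,5.9,0.5,0,0.32],
    [0.1,5.9,1,0,0.32],
    [0.1,5.9,1.5,0,0.32],
    [0.1,5.9,2,0,0.32],
    [0.1,5.9,2.5,0,0.32],
    [0.1,5.9,3,0,0.32],
    [0.1,5.9,3.5,0,0.32],
    [0.1,5.9,4,0,0.32],
    [0.1,5.9,4.3,0,0.32],
    [0.1,5.9,4.4,0,0.32],
    [0.1,5.9,4.4,0,0.32],
  ],
)

```text
clock: 4.05
tool_pos: [0.5556, 0.0036, 0.2366]
tool_rot: [[0.195, 0.0, 0.981], [-0.981, -0.001, 0.195], [0.001, -1.0, -0.0]]
force: [-2.6, -0.8, -1.3]
grip_width: 0.0275
```

```bash
python3 -c "
from h import *
snap('wrist','wrist3')
f=snap('scene','scene3',(260,120,360,220),6)
from station import env
s=env.sense();print(s['clock'],s['tool_pos'],s['grip_width'],s['force'])
p=np.load('p.npy')
for X in (.018,.058): print(proj(pickle.load(open('pics/wrist3.pkl','rb')),w(p,[X,.087,.257])),(proj(f,w(p,[X,.087,.257]))-[260,120])*6)
"
```

```text
4.15 [0.55564019 0.00361279 0.23695327] 0.02728483770393523 [-3.3670041  -0.93861633 -1.79318943]
[[203.92462751 334.35611397]] [[318.65396016 311.72353281]]
[[311.97577658 333.73342461]] [[264.50851716 349.02539794]]
```

View pics/wrist3.png

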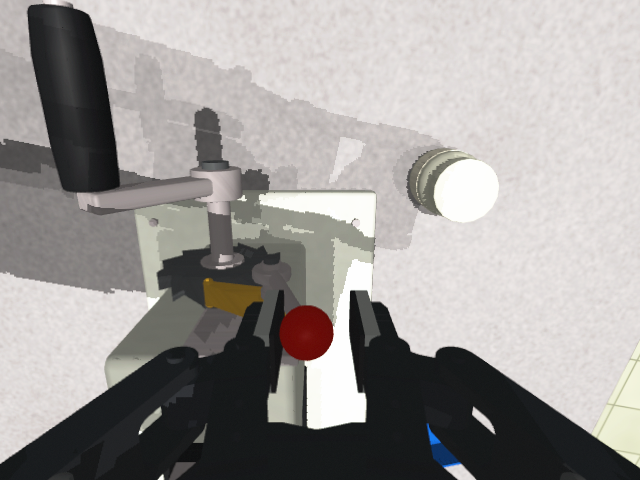

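View pics/scene3.png

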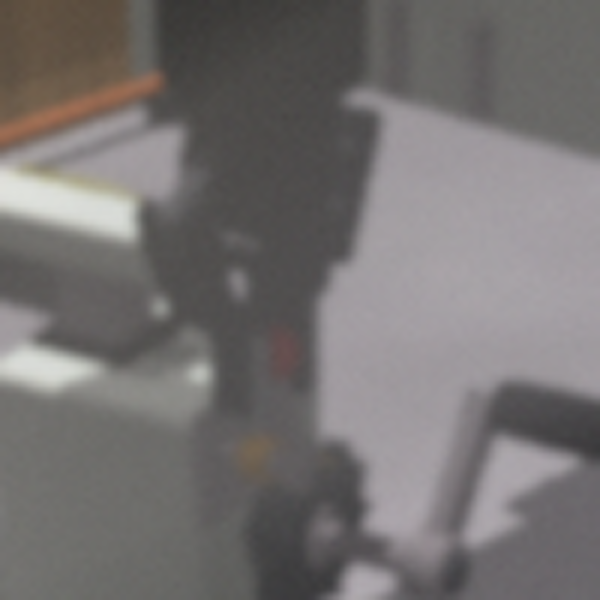

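Request:
move_arm(
  increments=[
    [0,0,0.1,0,0.32],
    [0,0,0.15,0,0.32],
    [0,0,0.15,0,0.32],
  ],
)

```text
clock: 4.45
tool_pos: [0.5568, 0.0039, 0.2367]
tool_rot: [[0.195, -0.0, 0.981], [-0.981, -0.001, 0.195], [0.001, -1.0, -0.0]]
force: [-6.0, -0.7, -1.4]
grip_width: 0.0273
```

```bash
python3 - <<'E'
from h import *
from station import env
s=env.sense()
print(delta(s,[.438,.0635,.29],.199),delta(s,[.438,.0635,.186],.199))
E
```

```text
(array([ -8.16,  -5.33, -10.48]), np.float64(-0.003)) (array([ -8.17,   5.07, -10.48]), np.float64(-0.003))
```

Request:
move_arm(
  increments=[
    [0,0,-0.35,0,0.32],
    [0,0,-0.35,0,0.4],
    [0,-3,-0.35,0,0.4],
    [0,-5.3,-0.35,0,0.6],
    [-3,-5.5,-3.5,0,0.7],
    [-6,-5.5,-7.5,0,0.7],
    [-8.2,-5.3,-10.5,0,0.7],
    [-8.2,-5.3,-10.5,0,0.7],
    [-8.2,-5.3,-10.5,0,0.7],
    [-8.2,-5.3,-10.5,0,0.7],
  ],
)

```text
clock: 5.45
tool_pos: [0.4386, 0.0636, 0.29]
tool_rot: [[0.195, 0.001, 0.981], [-0.981, -0.001, 0.195], [0.001, -1.0, 0.0]]
force: [-0.7, -0.2, -0.7]
grip_width: 0.0597
```

```bash
python3 -c "
from h import *
W=snap('wrist','wrist4')
f=snap('scene','scene4',(260,120,360,220),6)
from station import env
s=env.sense();print(s['clock'],s['tool_pos'],s['grip_width'],s['force'])
print(proj(W,[.438,.0635,.205]))
p=np.load('p.npy')
for X in (.018,.058): print(proj(W,w(p,[X,.087,.257])),(proj(f,w(p,[X,.087,.257]))-[260,120])*6)
"
```

```text
5.55 [0.43851073 0.06346536 0.28955599] 0.05965737634482011 [ 0.4716269   0.53528275 -0.2557696 ]
[[316.43423924 244.07111797]]
[[424.21913011 409.8173599 ]] [[318.65396016 311.72353281]]
[[495.08522519 409.98274217]] [[264.50851716 349.02539794]]
```

View pics/wrist4.png

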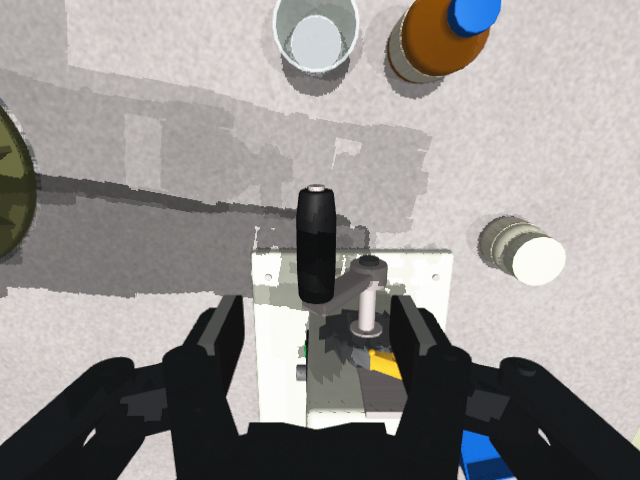

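View pics/scene4.png

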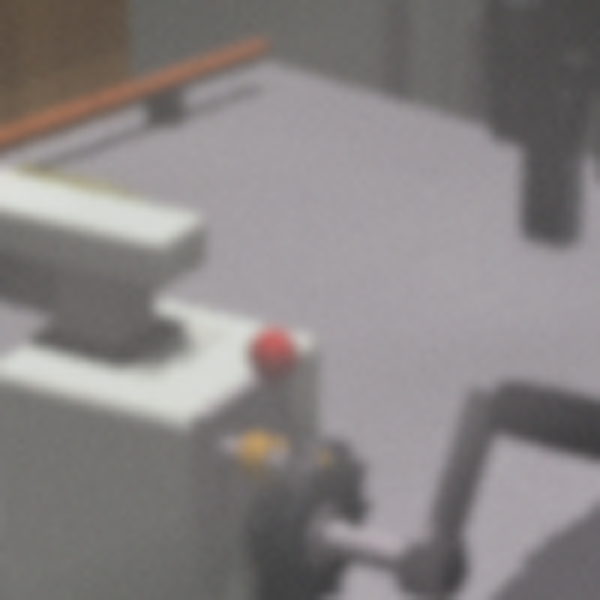

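Request:
move_arm(
  increments=[
    [0,4,0,0,0.7],
    [0,8,0,0,0.6],
    [0,10.3,0,0,0.6],
    [0,10.3,0,0,0.5],
    [0,10.3,0,0,0.5],
    [0,10.3,0,0,0.4],
  ],
)

```text
clock: 6.15
tool_pos: [0.4393, 0.0633, 0.188]
tool_rot: [[0.194, 0.002, 0.981], [-0.981, -0.001, 0.194], [0.001, -1.0, 0.002]]
force: [0.9, 0.7, -0.4]
grip_width: 0.0342
```

```bash
python3 -c "
from h import *
W=snap('wrist','wrist5')
from station import env
s=env.sense();print(s['clock'],s['tool_pos'],s['grip_width'],s['force'])
"
```

```text
6.2 [0.4392363  0.06333632 0.18796138] 0.034006549097419514 [ 0.13943596 -0.53592514 -0.40573226]
```

View pics/wrist5.png

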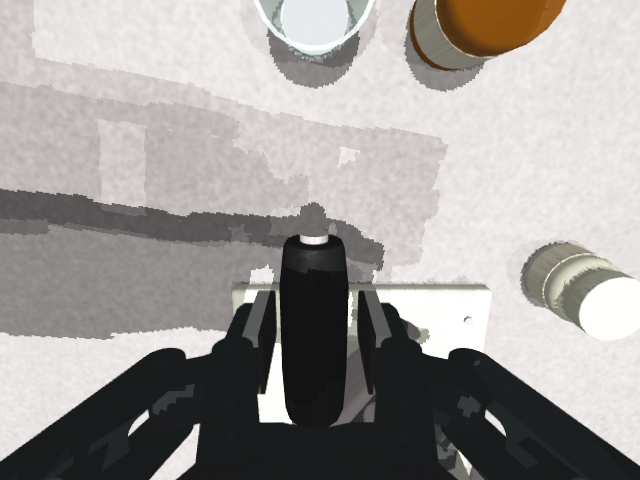

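Request:
move_arm(
  increments=[
    [0,0,-0.1,0,0.35],
    [0,0,-0.1,0,0.3],
    [0,0,-0.1,0,0.25],
    [0,0,-0.1,0,0.2],
    [0,0,-0.1,0,0.2],
    [0,0,-0.1,0,0.2],
  ],
)

```text
clock: 6.8
tool_pos: [0.4383, 0.0633, 0.1884]
tool_rot: [[0.194, 0.002, 0.981], [-0.981, -0.0, 0.194], [0.001, -1.0, 0.002]]
force: [-3.6, 1.5, 6.5]
grip_width: 0.0229
```

Request:
move_arm(
  increments=[
    [0,0.12,-0.15,0,0.2],
    [0,0.24,-0.3,0,0.2],
    [0,0.36,-0.43,0,0.2],
    [0,0.48,-0.56,0,0.2],
    [0,0.6,-0.69,0,0.2],
    [0,0.68,-0.76,0,0.2],
    [0,0.68,-0.76,0,0.2],
    [0,0.68,-0.76,0,0.2],
  ],
)

```text
clock: 7.6
tool_pos: [0.4307, 0.0618, 0.1816]
tool_rot: [[0.194, 0.002, 0.981], [-0.981, -0.0, 0.194], [0.001, -1.0, 0.002]]
force: [-2.3, 0.3, 5.0]
grip_width: 0.0226
```

```bash
python3 -c "
from h import *
f=snap('scene','scene6',(240,120,360,220),6)
T=snap('top','top6',(310,250,430,340),6)
from station import env
s=env.sense();print(s['clock'],s['tool_pos'],s['grip_width'],s['force'])
"
```

```text
7.7 [0.43067402 0.06177091 0.18161596] 0.02227794733564882 [-2.0531074   0.42925026  5.04662851]
```

View pics/scene6.png

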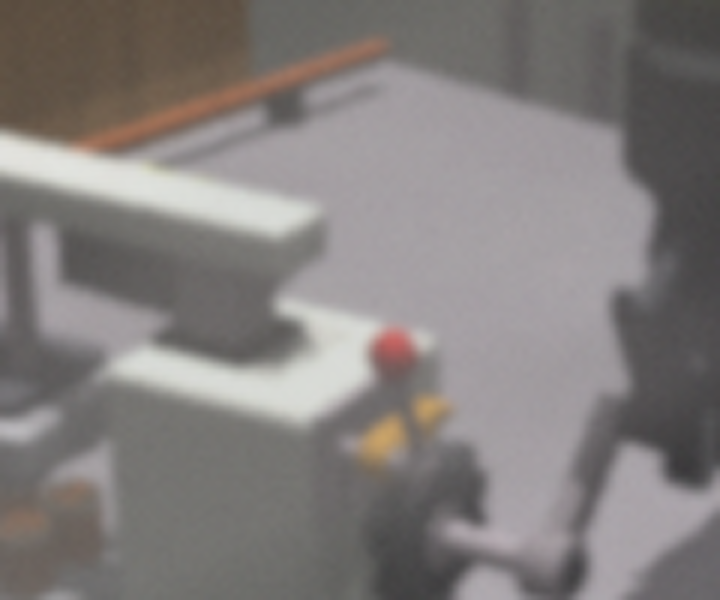

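View pics/top6.png

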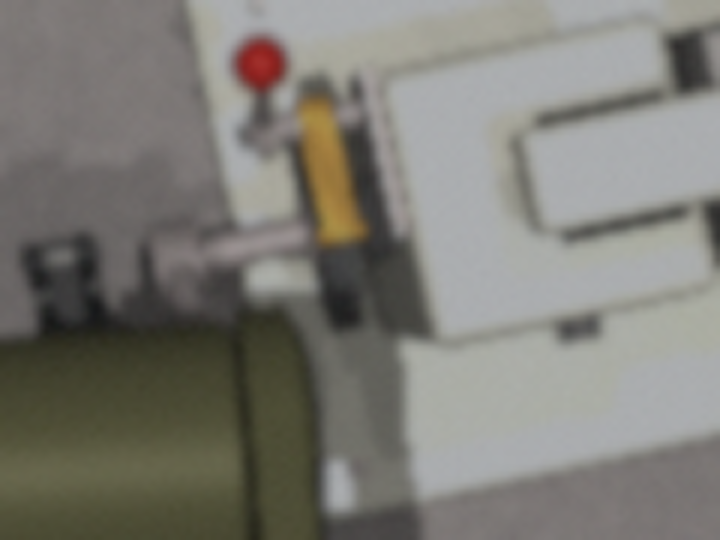

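```bash
python3 - <<'E'
from h import *
S=pickle.load(open("pics/scene0.pkl","rb")); p=np.load("p.npy"); 
a=S["img"][:,:,::-1][175:245,200:270]; cv2.imwrite("pics/vials.png",cv2.resize(a,None,fx=8,fy=8,interpolation=cv2.INTER_CUBIC))
q=lambda P:((proj(S,w(p,P))-[200,175])*8).round(0).tolist()
print("block top corners",q([[x,y,.077] for x,y in [(.045,-.105),(.045,-.235),(-.045,-.105)]]))
for z in (.105,.114,.123,.129): print(z,q([[.03,-.105-.02,z],[.025,-.17,z],[.025,-.215,z]]))
f=pickle.load(open("pics/scene6.pkl","rb"))
for z in (.184,.206): print("tip",z,(proj(f,w(p,[-.004,.068,z]))-[240,120])*6)
th1=.794
for th in np.arange(.75,-.45,-.05): print(round(th,2),"dy %.2f dz %.2f"%(7*(np.cos(th1)-np.cos(th)),7*(np.sin(th1)-np.sin(th))))
E
```

```text
block top corners [[362.0, 390.0], [61.0, 296.0], [521.0, 279.0]]
0.105 [[335.0, 282.0], [238.0, 245.0], [135.0, 214.0]]
0.114 [[333.0, 258.0], [236.0, 221.0], [132.0, 190.0]]
0.123 [[331.0, 234.0], [233.0, 197.0], [129.0, 167.0]]
0.129 [[329.0, 218.0], [231.0, 181.0], [127.0, 151.0]]
tip 0.184 [[426.06198662 449.2984331 ]]
tip 0.206 [[425.84484654 400.13636957]]
0.75 dy -0.21 dz 0.22
0.7 dy -0.45 dz 0.48
0.65 dy -0.67 dz 0.76
0.6 dy -0.87 dz 1.04
0.55 dy -1.06 dz 1.33
0.5 dy -1.24 dz 1.64
0.45 dy -1.40 dz 1.95
0.4 dy -1.54 dz 2.27
0.35 dy -1.67 dz 2.59
0.3 dy -1.78 dz 2.92
0.25 dy -1.88 dz 3.26
0.2 dy -1.95 dz 3.60
0.15 dy -2.01 dz 3.95
0.1 dy -2.06 dz 4.29
0.05 dy -2.08 dz 4.64
-0.0 dy -2.09 dz 4.99
-0.05 dy -2.08 dz 5.34
-0.1 dy -2.06 dz 5.69
-0.15 dy -2.01 dz 6.04
-0.2 dy -1.95 dz 6.38
-0.25 dy -1.88 dz 6.72
-0.3 dy -1.78 dz 7.06
-0.35 dy -1.67 dz 7.39
-0.4 dy -1.54 dz 7.72
```

View pics/vials.png

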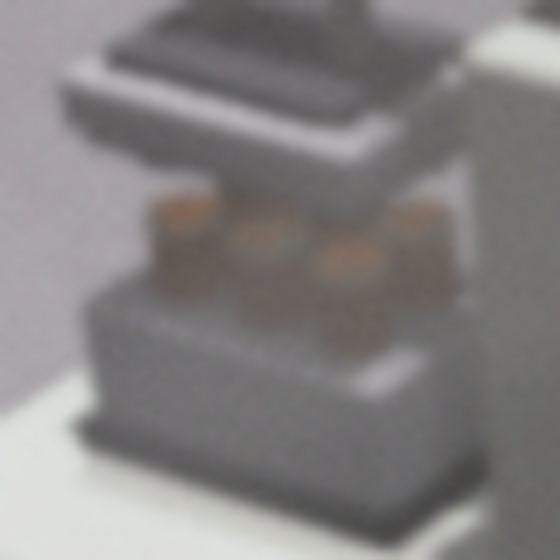

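Request:
move_arm(
  increments=[
    [0,-0.22,0.22,0,0.2],
    [0,-0.47,0.48,0,0.2],
    [0,-0.7,0.76,0,0.2],
    [0,-0.91,1.04,0,0.2],
    [0,-1.11,1.33,0,0.2],
    [0,-1.29,1.64,0,0.2],
    [0,-1.45,1.95,0,0.2],
    [0,-1.59,2.27,0,0.2],
    [0,-1.59,2.27,0,0.2],
  ],
)

```text
clock: 8.6
tool_pos: [0.4534, 0.0662, 0.1977]
tool_rot: [[0.194, 0.003, 0.981], [-0.981, -0.0, 0.194], [0.001, -1.0, 0.002]]
force: [3.5, -0.1, 1.3]
grip_width: 0.0227
```

```bash
cat >> h.py <<'E'
X1=np.array([0.43067402,0.06177091,0.18161596]); TH1=.794
def st(tag,crop=(200,130,320,245),k=5):
    from station import env
    f=snap('scene',tag,crop,k); s=env.sense()
    p=np.load("p.npy"); d=R(.197).T@(np.array(s['tool_pos'])-X1)*1e3; F=R(.197).T@np.array(s['force'])
    c=np.array([70*np.sin(TH1),-70*np.cos(TH1)]); v=np.array([d[0],d[2]])-c
    th=np.arctan2(-v[0],v[1]); t=np.array([np.cos(th),np.sin(th)]); n=np.array([-np.sin(th),np.cos(th)])
    print("t",s['clock'],"d",d.round(1),"th",th.round(3),"r",np.hypot(*v).round(1),"Ftan",(F[[0,2]]@t).round(2),"Frad",(F[[0,2]]@n).round(2),"Fy",F[1].round(2),"w",round(s['grip_width'],4))
    print("tool z heading",np.arctan2(s['tool_rot'][1][2],s['tool_rot'][0][2]))
E
python3 -c "
from h import *
st('scene7')"
```

```text
t 8.65 d [22.9 -0.1 16. ] th 0.393 r 70.4 Ftan 3.44 Frad 0.33 Fy -2.14 w 0.0227
tool z heading 0.19566703966789756
```

View pics/scene7.png

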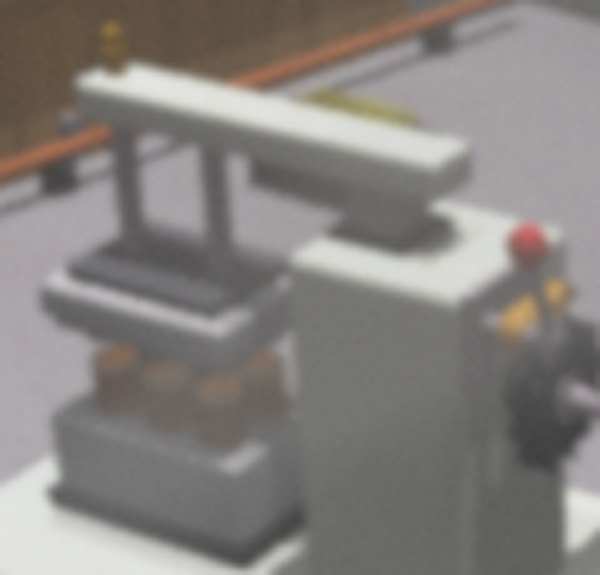

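Request:
move_arm(
  increments=[
    [0,-0.06,0.15,0,0.2],
    [0,-0.11,0.28,0,0.2],
    [0,-0.15,0.41,0,0.2],
    [0,-0.17,0.48,0,0.2],
  ],
)

```text
clock: 9.05
tool_pos: [0.458, 0.0672, 0.1994]
tool_rot: [[0.194, 0.002, 0.981], [-0.981, -0.0, 0.194], [0.001, -1.0, 0.002]]
force: [2.1, -0.3, 2.0]
grip_width: 0.0224
```

```bash
python3 -c "
from h import *
st('scene8')"
```

```text
t 9.1 d [27.9 -0.1 17.8] th 0.318 r 70.4 Ftan 3.57 Frad 1.17 Fy -2.19 w 0.0227
tool z heading 0.1956325554231663
```

Request:
move_arm(
  increments=[
    [0,-0.05,0.15,0,0.2],
    [0,-0.09,0.28,0,0.2],
    [0,-0.13,0.4,0,0.2],
    [0,-0.13,0.4,0,0.2],
  ],
)

```text
clock: 9.5
tool_pos: [0.4622, 0.068, 0.2008]
tool_rot: [[0.194, 0.003, 0.981], [-0.981, -0.0, 0.194], [0.001, -1.0, 0.003]]
force: [3.0, -0.2, 1.6]
grip_width: 0.0226
```

```bash
python3 -c "
from h import *
st('scene9',(200,160,280,240),7)"
```

```text
t 9.55 d [32.1 -0.1 19.1] th 0.256 r 70.5 Ftan 3.22 Frad 1.12 Fy -1.97 w 0.0225
tool z heading 0.19563638357371987
```

View pics/scene9.png

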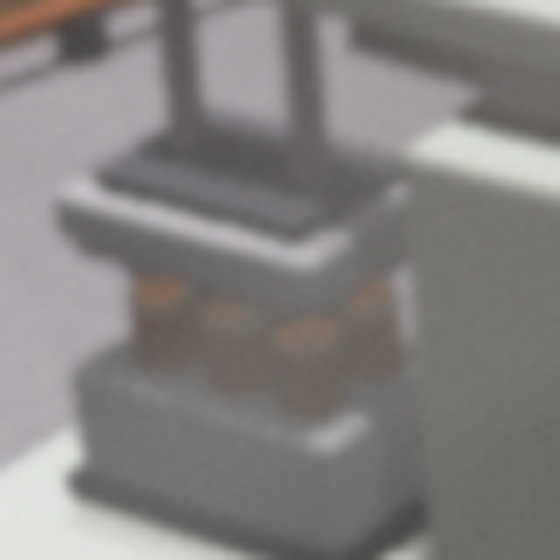

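Request:
move_arm(
  increments=[
    [0,-0.04,0.14,0,0.2],
    [0,-0.08,0.28,0,0.2],
    [0,-0.11,0.4,0,0.2],
    [0,-0.11,0.4,0,0.2],
  ],
)

```text
clock: 9.95
tool_pos: [0.4662, 0.0688, 0.2018]
tool_rot: [[0.194, 0.003, 0.981], [-0.981, -0.0, 0.194], [0.001, -1.0, 0.003]]
force: [4.6, -1.0, 0.7]
grip_width: 0.0222
```

```bash
python3 -c "
from h import *
st('scene10',(200,160,280,240),7)"
```

```text
t 10.0 d [36.2 -0.1 20.2] th 0.196 r 70.6 Ftan 3.72 Frad -0.89 Fy -2.6 w 0.0226
tool z heading 0.1957484047533101
```

Request:
move_arm(
  increments=[
    [0,-0.02,0.14,0,0.2],
    [0,-0.04,0.28,0,0.2],
    [0,-0.05,0.4,0,0.2],
    [0,-0.05,0.4,0,0.2],
  ],
)

```text
clock: 10.4
tool_pos: [0.4703, 0.0696, 0.2024]
tool_rot: [[0.195, 0.003, 0.981], [-0.981, -0.0, 0.195], [0.001, -1.0, 0.003]]
force: [3.6, -0.8, 1.6]
grip_width: 0.0227
```

```bash
python3 -c "
from h import *
st('scene11',(200,160,280,240),7)"
```

```text
t 10.45 d [40.3 -0.1 20.8] th 0.137 r 70.5 Ftan 3.64 Frad 1.49 Fy -1.73 w 0.0225
tool z heading 0.19584010210038014
```

View pics/scene11.png

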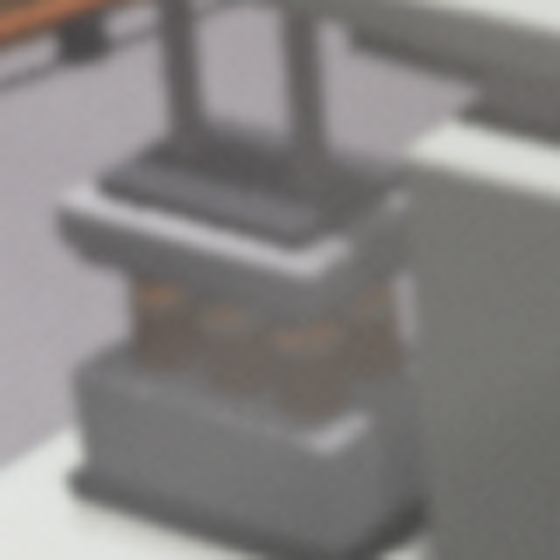

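Request:
move_arm(
  increments=[
    [0,-0.02,0.14,0,0.2],
    [0,-0.04,0.28,0,0.2],
    [0,-0.05,0.4,0,0.2],
    [0,-0.05,0.4,0,0.2],
  ],
)

```text
clock: 10.85
tool_pos: [0.4743, 0.0704, 0.2029]
tool_rot: [[0.195, 0.003, 0.981], [-0.981, -0.0, 0.195], [0.001, -1.0, 0.003]]
force: [3.7, -1.6, 0.3]
grip_width: 0.0227
```

```bash
python3 -c "
from h import *
st('scene12',(200,160,280,240),7)"
```

```text
t 10.9 d [44.5 -0.1 21.3] th 0.078 r 70.6 Ftan 4.26 Frad 1.02 Fy -2.24 w 0.0225
tool z heading 0.19585680371663167
```

Request:
move_arm(
  increments=[
    [0,0,0.12,0,0.2],
    [0,-0.01,0.24,0,0.2],
    [0,-0.01,0.36,0,0.2],
    [0,-0.01,0.36,0,0.2],
  ],
)

```text
clock: 11.3
tool_pos: [0.478, 0.0711, 0.2031]
tool_rot: [[0.195, 0.004, 0.981], [-0.981, -0.0, 0.195], [0.001, -1.0, 0.004]]
force: [4.2, -1.0, 1.9]
grip_width: 0.0227
```

```bash
python3 -c "
from h import *
st('scene13',(200,160,280,240),7)"
```

```text
t 11.35 d [48.2 -0.1 21.4] th 0.024 r 70.5 Ftan 4.52 Frad 2.11 Fy -0.84 w 0.0226
tool z heading 0.1958815284948754
```

View pics/scene13.png

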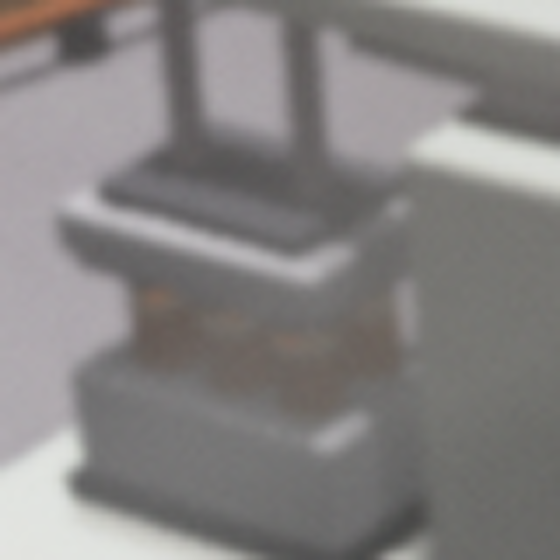

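```bash
cat > reg.py <<'E'
from h import *
import sys
def g(n): return cv2.cvtColor(pickle.load(open(f"pics/{n}.pkl","rb"))["img"],cv2.COLOR_RGB2GRAY).astype(np.float32)
def shift(a,b,box):
    x0,y0,x1,y1=box; t=cv2.resize(g(a)[y0:y1,x0:x1],None,fx=4,fy=4,interpolation=cv2.INTER_CUBIC)
    m=14; B=cv2.resize(g(b)[y0-m:y1+m,x0-m:x1+m],None,fx=4,fy=4,interpolation=cv2.INTER_CUBIC)
    r=cv2.matchTemplate(B,t,cv2.TM_CCOEFF_NORMED); _,v,_,l=cv2.minMaxLoc(r); return (l[0]/4-m,l[1]/4-m,round(v,3))
E
python3 - <<'E'
from reg import *
p=np.load("p.npy"); S=pickle.load(open("pics/scene0.pkl","rb"))
print("px/mm", (proj(S,w(p,[-.045,-.17,.14]))-proj(S,w(p,[-.045,-.17,.15]))) /10)
for n in "scene6 scene7 scene8 scene9 scene10 scene11 scene12 scene13".split():
    print(n,shift("scene7",n,(208,175,250,203)),"arm",shift("scene7",n,(215,140,290,165)))
E
```

```text
px/mm [[0.02758838 0.33028763]]
scene6 (-0.25, -3.5, 0.967) arm (-0.75, -4.0, 0.955)
scene7 (0.0, 0.0, 1.0) arm (0.0, 0.0, 1.0)
scene8 (0.0, 0.5, 0.995) arm (-0.25, 0.5, 0.995)
scene9 (0.0, 1.25, 0.994) arm (-0.5, 1.0, 0.987)
scene10 (0.0, 1.5, 0.993) arm (-0.5, 1.5, 0.975)
scene11 (0.25, 2.25, 0.993) arm (-0.25, 2.25, 0.963)
scene12 (0.25, 2.75, 0.992) arm (0.0, 2.75, 0.953)
scene13 (0.0, 3.0, 0.991) arm (0.5, 3.5, 0.948)
```

Request:
move_arm(
  increments=[
    [0,0.01,0.1,0,0.2],
    [0,0.01,0.2,0,0.2],
    [0,0.02,0.3,0,0.2],
    [0,0.02,0.3,0,0.2],
  ],
)

```text
clock: 11.75
tool_pos: [0.4811, 0.0717, 0.203]
tool_rot: [[0.195, 0.004, 0.981], [-0.981, -0.0, 0.195], [0.001, -1.0, 0.004]]
force: [4.5, 0.1, 2.1]
grip_width: 0.0226
```

```bash
python3 -c "
from h import *
st('scene14',(200,160,280,240),7)"
```

```text
t 11.8 d [51.4 -0.1 21.4] th -0.021 r 70.4 Ftan 4.5 Frad 2.79 Fy -0.83 w 0.0221
tool z heading 0.19603438542542187
```

Request:
move_arm(
  increments=[
    [0,-0.01,0.1,0,0.2],
    [0,-0.01,0.2,0,0.2],
    [0,0,0.3,0,0.2],
    [0,0,0.3,0,0.2],
  ],
)

```text
clock: 12.2
tool_pos: [0.4842, 0.0723, 0.2029]
tool_rot: [[0.195, 0.004, 0.981], [-0.981, -0.0, 0.195], [0.001, -1.0, 0.004]]
force: [4.0, -1.2, 1.2]
grip_width: 0.0225
```

```bash
python3 -c "
from h import *
st('scene15',(200,160,280,240),7)"
```

```text
t 12.25 d [54.5 -0.1 21.3] th -0.065 r 70.6 Ftan 3.89 Frad 1.65 Fy -0.88 w 0.0226
tool z heading 0.19599563212176022
```

Request:
move_arm(
  increments=[
    [0,0.01,0.1,0,0.2],
    [0,0.02,0.2,0,0.2],
    [0,0.03,0.3,0,0.2],
    [0,0.03,0.3,0,0.2],
  ],
)

```text
clock: 12.65
tool_pos: [0.4872, 0.073, 0.2027]
tool_rot: [[0.195, 0.004, 0.981], [-0.981, -0.0, 0.195], [0.001, -1.0, 0.004]]
force: [4.8, -0.6, 1.7]
grip_width: 0.0224
```

```bash
python3 -c "
from h import *
st('scene16',(200,160,280,240),7)"
```

```text
t 12.7 d [57.6 -0.1 21.1] th -0.109 r 70.5 Ftan 2.72 Frad 1.77 Fy -2.37 w 0.0229
tool z heading 0.19612903482849692
```

```bash
cat >> h.py <<'E'
def av(n=5):
    from station import env
    for i in range(n):
        env.grab_frame('wrist'); s=env.sense(); F=R(.197).T@np.array(s['force']); print(F.round(1),end=' ')
        A=F if i==0 else A+F
    print("mean",(A/n).round(2),s['clock'])
E
python3 -c "
from h import *
av()"
```

```text
[ 4.5 -1.9  1.5] [ 3.6 -1.5  1.8] [ 3.5 -2.1  1.1] [ 4.  -1.3  2.6] [ 4.2 -1.1  2.1] mean [ 3.96 -1.59  1.83] 12.95
```

Request:
move_arm(
  increments=[
    [0,0.02,0.1,0,0.2],
    [0,0.03,0.2,0,0.2],
    [0,0.05,0.3,0,0.2],
    [0,0.05,0.3,0,0.2],
  ],
)

```text
clock: 13.35
tool_pos: [0.4902, 0.0736, 0.2022]
tool_rot: [[0.195, 0.005, 0.981], [-0.981, -0.0, 0.195], [0.001, -1.0, 0.005]]
force: [5.0, -0.6, 2.8]
grip_width: 0.0225
```

```bash
python3 -c "
from h import *
st('scene17',(200,160,280,240),7)
av(4)"
```

```text
t 13.4 d [60.7 -0.1 20.6] th -0.153 r 70.5 Ftan 4.62 Frad 1.89 Fy -1.63 w 0.0227
tool z heading 0.19613158677552958
[ 3.9 -1.2  1.7] [ 5.  -1.   2.4] [ 4.8 -1.1  2. ] [ 4.5 -1.2  1.8] mean [ 4.56 -1.11  1.96] 13.6
```

Request:
move_arm(
  increments=[
    [0,0.01,0.09,0,0.2],
    [0,0.03,0.18,0,0.2],
    [0,0.04,0.27,0,0.2],
    [0,0.04,0.27,0,0.2],
  ],
)

```text
clock: 14.0
tool_pos: [0.4928, 0.0741, 0.2018]
tool_rot: [[0.195, 0.004, 0.981], [-0.981, -0.0, 0.195], [0.001, -1.0, 0.004]]
force: [3.5, -0.3, 2.2]
grip_width: 0.0226
```

```bash
python3 -c "
from h import *
st('scene18',(200,160,280,240),7)
av(4)"
```

```text
t 14.05 d [63.3 -0.1 20.2] th -0.19 r 70.5 Ftan 3.08 Frad 1.96 Fy -0.73 w 0.0227
tool z heading 0.19606293235728495
[ 2.8 -0.7  2.3] [ 3.1 -1.2  1.2] [ 2.6 -0.7  2. ] [ 4.3 -0.3  2.4] mean [ 3.2  -0.74  1.97] 14.25
```

View pics/scene18.png

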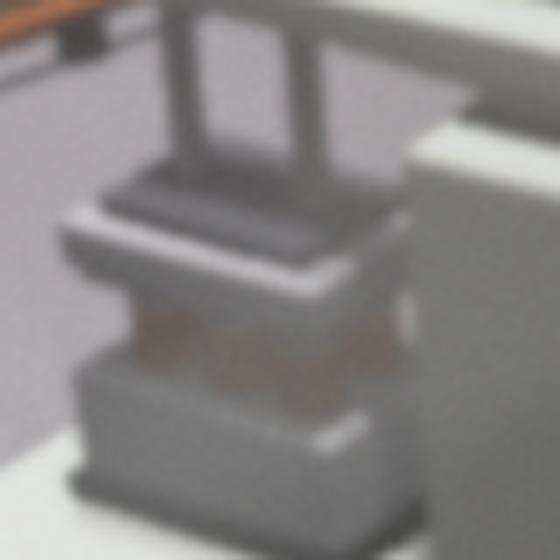

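Request:
move_arm(
  increments=[
    [0,0.01,0.05,0,0.2],
    [0,0.02,0.1,0,0.2],
    [0,0.02,0.1,0,0.2],
  ],
)

```text
clock: 14.55
tool_pos: [0.4936, 0.0742, 0.2016]
tool_rot: [[0.195, 0.004, 0.981], [-0.981, -0.0, 0.195], [0.001, -1.0, 0.004]]
force: [1.3, -1.3, 3.7]
grip_width: 0.0223
```

```bash
python3 -c "
from h import *
st('scene19',(200,160,280,240),7)
av(4)"
```

```text
t 14.6 d [64.1 -0.1 20. ] th -0.203 r 70.5 Ftan 0.14 Frad 2.92 Fy -1.52 w 0.0231
tool z heading 0.1959845736020706
[ 0.5 -0.9  2.6] [ 1.5 -1.7  3.1] [ 1.  -1.2  2.1] [ 0.9 -1.1  3. ] mean [ 0.96 -1.2   2.7 ] 14.8
```

Request:
move_arm(
  increments=[
    [0,-0.01,0.02,0,0.2],
    [0,-0.01,0.02,0,0.2],
    [0,-0.01,0.02,0,0.2],
  ],
)

```text
clock: 15.1
tool_pos: [0.4937, 0.0742, 0.2016]
tool_rot: [[0.195, 0.004, 0.981], [-0.981, -0.0, 0.195], [0.001, -1.0, 0.004]]
force: [0.0, -1.4, 1.9]
grip_width: 0.0226
```

```bash
python3 -c "
from h import *
st('scene20',(240,120,360,220),6)
av(4)"
```

```text
t 15.15 d [64.3 -0.1 20. ] th -0.205 r 70.6 Ftan 0.77 Frad 2.06 Fy -0.79 w 0.0228
tool z heading 0.19603193226776888
[-0.1 -1.4  2.4] [ 0.2 -1.2  2. ] [-0.1 -1.8  1.8] [-0.  -2.1  1.1] mean [-0.   -1.63  1.81] 15.35
```

View pics/scene20.png

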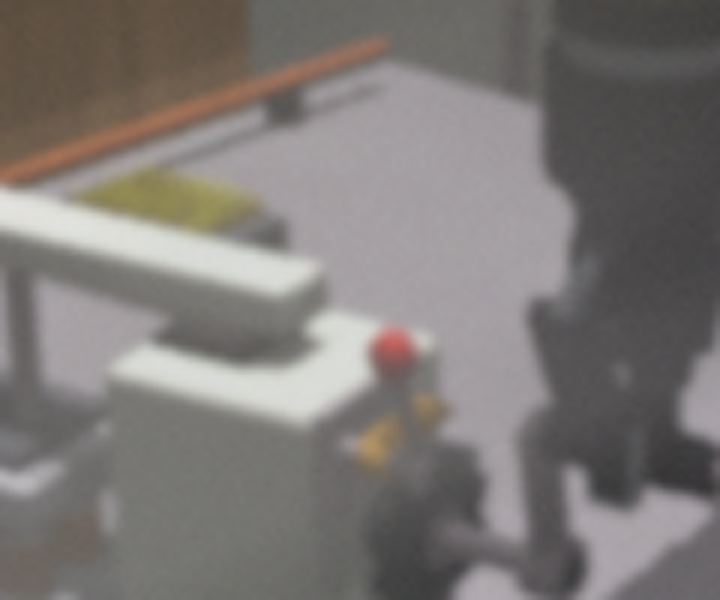

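Request:
move_arm(
  increments=[
    [0,0,0,0,0.3],
    [0,0,0,0,0.4],
    [0,0,0,0,0.5],
    [0,0,0,0,0.55],
    [0,0,0,0,0.55],
    [0,-3,0,0,0.55],
    [0,-6,0,0,0.55],
    [0,-9.5,0,0,0.55],
    [0,-9.5,0,0,0.55],
    [0,-9.5,0,0,0.55],
  ],
)

```text
clock: 16.35
tool_pos: [0.4934, 0.0743, 0.2967]
tool_rot: [[0.195, 0.005, 0.981], [-0.981, -0.0, 0.195], [0.001, -1.0, 0.005]]
force: [1.2, 0.6, -0.4]
grip_width: 0.047
```

```bash
python3 -c "
from h import *
st('scene21',(200,160,280,240),7)
from station import env
s=env.sense()
print(s['tool_pos'],s['force'],s['grip_width'])
print(delta(s,[.5527,.0033,.297],.199),delta(s,[.5527,.0033,.237],.199))
from reg import shift
for n in ('scene18','scene19','scene20','scene21'): print(n,shift('scene18',n,(208,175,250,203)))
"
```

```text
t 16.4 d [ 63.7  -0.  114.2] th -0.084 r 163.9 Ftan -0.14 Frad -0.52 Fy -0.12 w 0.0474
tool z heading 0.19598371011810245
[0.49311712 0.07422639 0.29582292] [-0.15287144 -0.14879942 -0.50630116] 0.0473825080992479
(array([ 8.12, -0.1 ,  4.46]), np.float64(-0.003)) (array([8.11, 5.9 , 4.44]), np.float64(-0.003))
scene18 (0.0, 0.0, 1.0)
scene19 (0.0, 0.0, 0.997)
scene20 (0.0, 0.0, 0.997)
scene21 (0.0, 0.0, 0.997)
```

Head stayed put. Now over the ball.

Request:
move_arm(
  increments=[
    [3,-0.3,1.5,0,0.5],
    [6,-0.3,3.2,0,0.45],
    [8.1,-0.2,4.45,0,0.45],
    [8.1,-0.1,4.45,0,0.45],
    [8.1,-0.1,4.45,0,0.45],
    [8.1,-0.1,4.45,0,0.45],
  ],
)

```text
clock: 17.0
tool_pos: [0.5521, 0.004, 0.2964]
tool_rot: [[0.195, 0.002, 0.981], [-0.981, -0.0, 0.195], [0.0, -1.0, 0.002]]
force: [0.3, 0.0, 0.4]
grip_width: 0.038
```

```bash
python3 -c "
from h import *
W=snap('wrist','wrist22')
from station import env
s=env.sense()
print(s['tool_pos'],s['force'],s['grip_width'],proj(W,[.5527,.0033,.257]))
"
```

```text
[0.55210579 0.00408575 0.29677958] [-0.68952825 -0.20906316  0.88298107] 0.03824414925643759 [[318.39647452 273.03495302]]
```

View pics/wrist22.png

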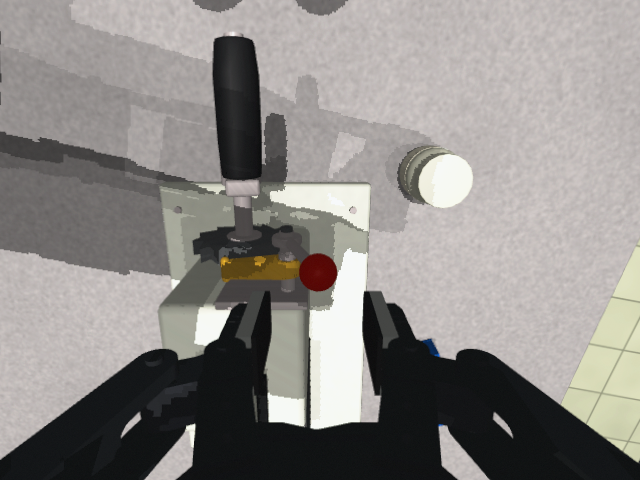

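Request:
move_arm(
  increments=[
    [0.1,3,0,0,0.45],
    [0.1,5.95,0,0,0.45],
    [0.1,5.95,0,0,0.32],
    [0.1,5.95,0,0,0.32],
    [0.1,5.95,0,0,0.32],
    [0.1,5.95,-0.5,0,0.32],
    [0.1,5.95,-1,0,0.32],
    [0.1,5.95,-1.5,0,0.32],
    [0.1,5.95,-2,0,0.32],
    [0.1,5.95,-2.5,0,0.32],
    [0.1,5.95,-3,0,0.32],
    [0.1,5.95,-3.5,0,0.32],
    [0.1,5.95,-4,0,0.32],
    [0.1,5.95,-4.3,0,0.32],
    [0.1,5.95,-4.5,0,0.32],
    [0.1,5.95,-4.5,0,0.32],
  ],
)

```text
clock: 18.65
tool_pos: [0.5087, -0.0056, 0.2371]
tool_rot: [[0.195, 0.004, 0.981], [-0.981, 0.0, 0.195], [0.001, -1.0, 0.004]]
force: [7.6, 1.6, -3.6]
grip_width: 0.027
```

Request:
move_arm(
  increments=[
    [0,0,0.35,0,0.35],
    [0,0,0.35,0,0.42],
    [0,0,0.35,0,0.42],
    [0,-3,0.35,0,0.42],
    [0,-7,0.35,0,0.42],
    [-3,-10,-3,0,0.42],
    [-6,-10,-6,0,0.42],
    [-9,-10,-9,0,0.42],
    [-12,-10,-11,0,0.42],
    [-12,-10,-11,0,0.42],
    [-12,-10,-11,0,0.42],
  ],
)

```text
clock: 19.75
tool_pos: [0.3767, 0.0908, 0.3369]
tool_rot: [[0.197, 0.005, 0.98], [-0.98, 0.0, 0.197], [0.001, -1.0, 0.005]]
force: [-0.5, -0.7, 0.0]
grip_width: 0.0359
```

```bash
python3 -c "
from h import *
f=snap('scene','scene24',(200,130,350,242),5)
snap('top','top24',(290,200,450,320),5)
W=snap('wrist','wrist24')
from station import env
s=env.sense()
print(s['clock'],s['tool_pos'],s['force'])
p=np.load('p.npy')
for z in (.184,.193,.206): print('tip',z,(proj(f,w(p,[-.004,.068,z]))-[200,130])*5)
from reg import shift
print(shift('scene18','scene24',(208,175,250,203)))
"
```

```text
19.9 [0.37742992 0.09005117 0.33633887] [-1.06425184 -0.23844358  0.23292307]
tip 0.184 [[555.05165551 324.41536092]]
tip 0.193 [[554.97801519 307.75278454]]
tip 0.206 [[554.87070545 283.44697464]]
(0.0, 0.0, 0.997)
```

View pics/scene24.png

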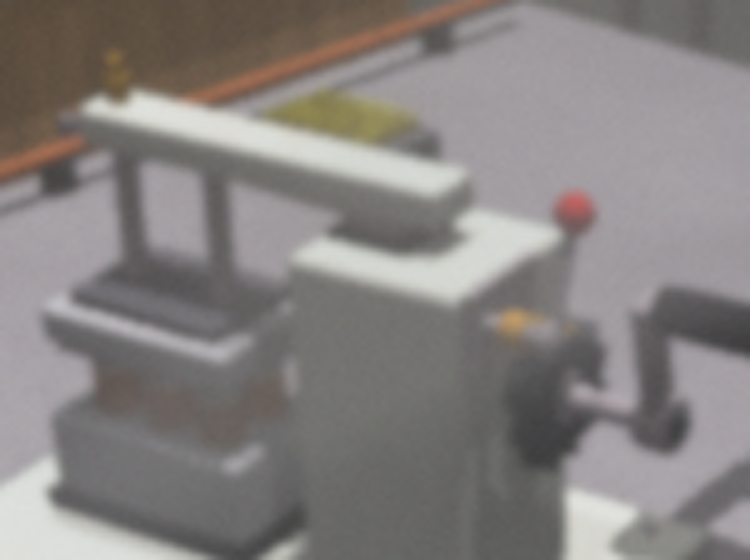

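View pics/top24.png

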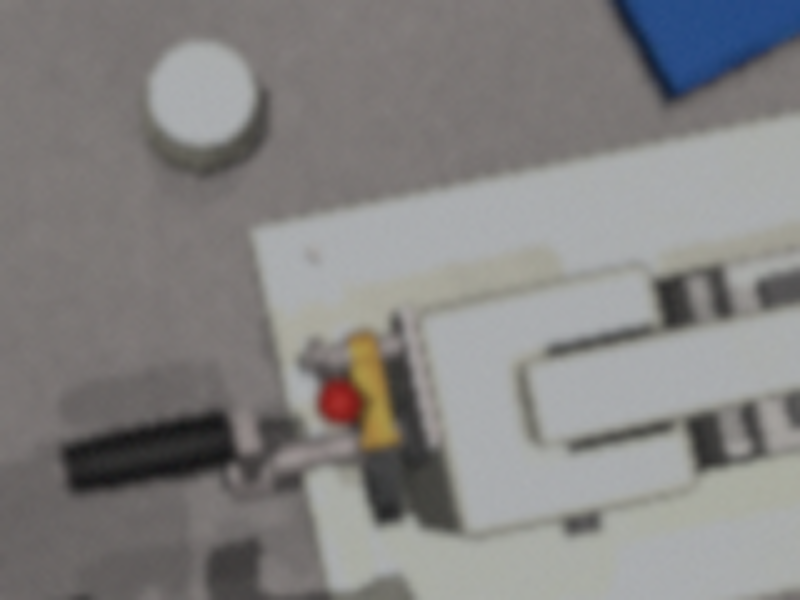

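View pics/wrist24.png

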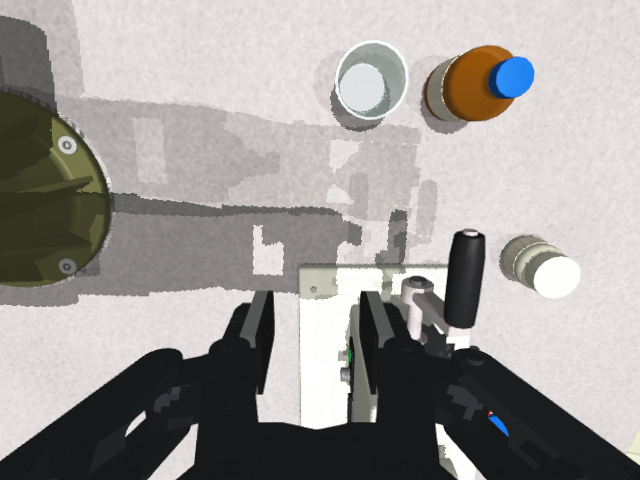

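```bash
python3 -c "
from h import *
L=[]
for n in ('scene0','scene21','scene24'):
    a=pickle.load(open(f'pics/{n}.pkl','rb'))['img'][:,:,::-1][180:225,290:330]; L.append(cv2.resize(a,None,fx=6,fy=6,interpolation=cv2.INTER_CUBIC))
cv2.imwrite('pics/cmp.png',np.hstack(L))"
```

```text
(no output)
```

View pics/cmp.png

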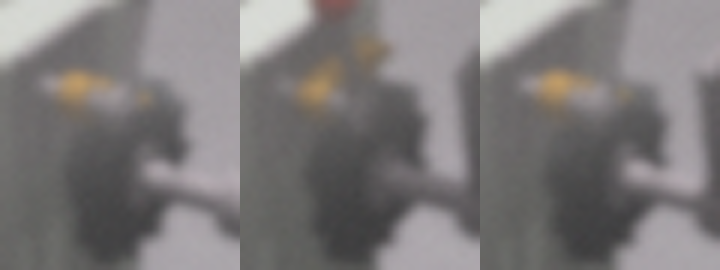

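```bash
python3 -c "
from station import env
print(env.finish_job()); print(env.sense()['clock'])"
```

```text
the job is handed in; nothing more can be done
None
the job is handed in; nothing more can be done
```

The job is handed in at about 20 s. The head now rests on the vials, the red lever is back on its hold side, and the pawl lies in the teeth. No verdict was reported.

**What I did:**
- I threw the lever to its release side.
- I gripped the handle and cranked up about 0.15 rad; the picture showed the pawl tip lifted clear (about 206 mm).
- I then let the head down about 21 mm in small steps, keeping hold of the handle. I stopped when the load on the handle fell from about 4 N to about 0 N, then released the handle and put the lever back.

**Last checks:**
- **Head:** it did not shift in the pictures after I let go of the handle or threw the lever back.
- **Lever:** the red ball is within a pixel of its starting position, and I felt the stop there.
- **Pawl:** the tip is within about 1.5 mm of its starting height, well below its clear position.
- **Loose objects:** the beaker, bottle and jar look unmoved in the last wrist picture, and the tray in the last top picture where it showed. I judged this by eye, without measuring.
- **Robot:** the gripper is well clear of everything, and the wrist force is near zero.

No check failed. The force readings were noisy by about 0.7 N, so I averaged them near contact. The force on the glass was not measured directly; I estimate about 8 to 9 N from the handle force.

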